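# Store a weighing dish in the drying cabinet

## Task

Store the small deep aluminium dish in the drying cabinet. One of its two drawers is locked, and only a gentle tug tells which: pull the one that gives open all the way to its stop, set the dish down upright on its floor without dropping it, and then push that drawer fully home, without slamming a drawer and leaving the other things on the bench where they are.

Things in the scene. Friction and masses are not known exactly. Their poses are not given: they have to be found in the camera images.
- rim (a point): Middle of the front lower edge of the top plate of the white drying cabinet (fixed, 320 mm wide (y), 280 deep, 180 tall), 165 mm above the bench. The 15 mm plate overhangs the drawer fronts by 30 mm: handles of shut drawers cannot be taken with an upright tool; tilt it about 40 degrees, fingers pointing down and into the cabinet. x points level into the cabinet, y left, z up.
- left (a joint): Opening of the left drawer (the cabinet's +y side), m: 0 shut, 0.165 at its open stop. It slides out along the rim's -x, towards the open bench at the robot's right. About 4 N of friction, no spring; it stays where it is left. A bolt hidden inside locks one drawer, left or right at random: that one gives about 4 mm and stops hard. The other runs freely.
- right (a joint): Opening of the right drawer (the cabinet's -y side), m, otherwise as the left one. (Flat things fixed on the cabinet's top, at its rear, reach 207 mm above the bench.)
- left_handle (a point): Centre of the upright grip bar of the left drawer's steel D-handle. Bar 18 mm wide (y), 12 thick (x), 70 tall, 45 mm in front of the drawer front, 85 mm above the bench, 78 mm from the cabinet's middle plane; two stems join it to the front 28 mm above and below. Pinch it across its 18 mm. Axes as the rim's; moves with the drawer.
- right_handle (a point): The same for the right drawer.
- left_bed (a point): Point on the left drawer's floor (48 mm above the bench), midway across, 58 mm behind the inner face of the front, 118 mm behind the handle bar: a good place for the dish when the drawer is fully open, gripped across y. Inside: 126 mm wide, 234 long; side walls rise 50 mm, the front 80 mm above the floor. Axes as the rim's; moves with the drawer.
- right_bed (a point): The same for the right drawer.
- dish: The small deep aluminium dish: open, round, straight-walled, 58 mm outside diameter, 36 mm tall, 3 mm wall, 80 g. Stands on the bench right of the cabinet. Origin: centre of its underside.
- jar: Bystander: closed white jar, 52 mm diameter, 62 mm tall; origin at its underside. It, the cone and the dish swap places.
- cone: Bystander: white ceramic funnel-shaped stand, 60 mm foot diameter, 56 mm tall; origin at its underside.
- shallow: Bystander: wide shallow aluminium dish, 96 mm diameter at the rim, 18 mm tall; origin at its underside.
- wash: Bystander: clear bottle, 68 mm diameter, 170 mm tall; origin at its underside.
- spatula: Bystander: spatula lying on the bench at the right edge.
- vial: Bystander: small amber vial, 32 mm diameter, 50 mm tall.
- crucible: Bystander: white crucible, 60 mm diameter, 45 mm tall.
Not all that is in view belongs to the job. What is shaped like the dish but orange is not meant.

How it is judged (in metres and radians):
On the way, in this order (a step that is already met when the one before it is completed fails the run):
1. the drawer that is not locked is pulled open to its stop (within 5 mm) (value of joint any of left, right above 0.16 m), for 0.2 s.
2. the dish stands upright and released on the floor of that drawer while it is open (((x of dish in the frame of left_bed between -0.045 and 0.12 m and y of dish in the frame of left_bed between -0.045 and 0.045 m and z of dish in the frame of left_bed between -0.004 and 0.006 m and angle between dish's own z axis and vertical below 0.15 rad and contact force between the fingers and dish below 0.1 N and value of joint left above 0.135 m) or (x of dish in the frame of right_bed between -0.045 and 0.12 m and y of dish in the frame of right_bed between -0.045 and 0.045 m and z of dish in the frame of right_bed between -0.004 and 0.006 m and angle between dish's own z axis and vertical below 0.15 rad and contact force between the fingers and dish below 0.1 N and value of joint right above 0.135 m))), for 0.2 s.
At the end, for the whole second after the job is handed in: The dish stands upright (within 0.15 rad), released and at rest, on the floor of the drawer that opens; that drawer is fully home (within 4 mm), and the locked one is at most 9 mm out (((x of dish in the frame of left_bed between -0.045 and 0.12 m and y of dish in the frame of left_bed between -0.045 and 0.045 m and z of dish in the frame of left_bed between -0.004 and 0.006 m and angle between dish's own z axis and vertical below 0.15 rad and contact force between the fingers and dish below 0.1 N and value of joint left below 0.004 m and value of joint right below 0.009 m and linear speed of dish below 0.02 m/s) or (x of dish in the frame of right_bed between -0.045 and 0.12 m and y of dish in the frame of right_bed between -0.045 and 0.045 m and z of dish in the frame of right_bed between -0.004 and 0.006 m and angle between dish's own z axis and vertical below 0.15 rad and contact force between the fingers and dish below 0.1 N and value of joint right below 0.004 m and value of joint left below 0.009 m and linear speed of dish below 0.02 m/s))); the robot touches nothing.
It fails at once if another thing on the bench is pushed more than 30 mm away (distance of any of jar, cone, shallow, wash, spatula, vial, crucible from where it was at the start of the episode above 0.03 m).
It fails at once if a drawer is slammed (faster than 0.5 m/s) (velocity of joint any of left, right above 0.5 m/s or velocity of joint any of left, right below -0.5 m/s).
It fails at once if the dish is dropped (moves faster than 0.8 m/s while not held) (contact force between the fingers and dish below 0.05 N and linear speed of dish above 0.8 m/s).
It fails at once if the dish is tipped over (more than 0.8 rad) (angle between dish's own z axis and vertical above 0.8 rad).
It also fails if it takes over 72 s, if anything falls off the work surface, if the arm or the gripper's body presses on something with over 40 N, if the wrist force passes 120 N, or if a joint passes its speed limit or range.

## Robot

A 6-joint arm with a two-finger parallel gripper is mounted at the origin on the work surface. World frame = base frame: x ahead of the robot, y to its left, z up, the work surface at z = 0. Lengths are in mm, angles in degrees, forces in N, time in s.
With the tool pointing down it reaches from about 300 to 850 mm from the base axis. Payload 4.2 kg.
Tool frame: the origin (TCP) lies midway between the tips of the shut fingers; the grasp point (between the pads) lies 19 mm behind it; z points along the fingers, y is the line along which they close (so a half turn about z gives the same grasp; the last joint's range is limited). The gripper opens to 91 mm and grips with 3 to 60 N. Pads are 32 mm wide; open, the fingers measure 118 mm over their backs; the gripper's body (76 mm by 178 mm) begins 60 mm behind the grasp point.
Start: joints at [-75.401, 18.312, 89.639, -0, 72.044, -1.146], TCP at [156.032, -553.441, 213.976] pointing down, gripper open.
Joint ranges: [-177.97, 177.97], [-48.28, 115.42], [12.27, 149.76], [-77.06, 257.06], [2.81, 150.46], [-146.56, 146.56]. Speed limits (degrees/s): [147.25, 147.25, 180, 180, 180, 180].

## Interface

Orientations are given as [roll, pitch, yaw] about the fixed x, y, z axes, in that order (R = Rz(yaw) Ry(pitch) Rx(roll)).
In Python, from workcell import state, grab_frame, camera_model, workorder gives the robot as it stands.
- The arm moves only by the tool carry_out, never from a script. Its argument "commands" is a list of rows, each a list of 7 numbers: the turn, a rotation vector about the tool's x, y, z in degrees, then the shift along the tool's x, y, z in mm, then the opening, from -1 (shut) to 1 (fully open). In form: [[ax, ay, az, dx, dy, dz, hand], ...]. A call has 1 to 20 rows; each row is the pose to reach, as a shift and turn from the pose commanded when the call began, along the tool's axes at that moment; what a row does not reach only later rows make up. A row lasts 1/10 s, in which the tool goes at most 50 mm and 8.59 degrees, less where a joint would pass 70% of its speed; a pose out of reach is approached as far as the arm can. A call with a gripper value outside its range is refused whole. The fingers move at their own pace and stop on an object; "force" is the grip in N (left out, the last holds). Time passes only in rows, so rows that repeat a pose let the fingers close. It gives the time, the measured TCP pose, the force, the opening and the grip force at its end, in the units of the state.
- state(): the state, without advancing time (a new reading comes with each control period).
- grab_frame(name): name is "side" or "top"; returns the picture (480x640x3 uint8, red, green, blue); there is no depth.
- camera_model(name): a dict with "fx", "fy", "cx", "cy" (pixels), "origin" and "rotation" of the camera in the world. Camera axes: x right, y up, looking along -z (the intrinsics and any distortion apply to the point x, -y, -z); pixel columns grow to the right and rows downward; lengths in mm; the calibration is good to about 2 mm. A picture is of the moment at which its call begins. camera_model takes no time and is no camera call.
- workorder.job_done(): hands the job in; it is judged then, once.
The state is a dict: "time_s": time; "qpos": joint angles; "qvel": joint speeds; "effort": joint torques, N m; "ee_pos": TCP position; "ee_rot": TCP orientation; "force": force on the tool from outside, world axes, zero at the start; "torque": the same for the moment, N m; "gripper_width": finger opening in mm; "gripper_force": force on a finger pad.
Only numpy, scipy, OpenCV 4.12 (cv2) and the standard library are available. Lean on these libraries where they do the work, as an engineer would, in place of code of your own. Each camera call takes 0.05 s, during which the arm holds its last target. There are 200 camera calls.

## Working session

There is one attempt and no reset: what is moved stays moved. The work goes in short steps, Python scripts to look and compute and a tool call to move; the robot and the scene stay as the last step left them, time stands still between calls to the robot, and variables do not carry over. Pictures are saved under pics/ and viewed, at most 10 in all, crops included, and the job is handed in when it is done.

Besides the shell and the picture viewer there is one more tool, called after "Emit:" as name(argument=value, ...) on one line, values as JSON. carry_out: Moves the arm, as the interface text tells. Its arguments: {"type":"object","properties":{"commands":{"type":"array"},"force":{"type":"number"}},"required":["commands"]}

```bash
mkdir -p pics; python3 - <<'E'
from workcell import state, grab_frame, camera_model
import cv2,json
for n in("side","top"):
    cv2.imwrite(f"pics/{n}0.png",grab_frame(n)[:,:,::-1]); print(n,camera_model(n))
print(state())
E
```

```text
side {'fx': 604.7411577347181, 'fy': 604.7411577347181, 'cx': 309.4143002090751, 'cy': 241.71637123890463, 'origin': array([1242.41058248, -438.75610065, 1456.5478448 ]), 'rotation': array([30.30800865, -0.07133349, 63.05582775])}
top {'fx': 546.7300293895745, 'fy': 546.7300293895745, 'cx': 322.1070060193497, 'cy': 242.50841933171705, 'origin': array([ 364.52383833,  -65.86313177, 1689.21740043]), 'rotation': array([ 7.19440876e+00,  8.50046735e-02, -9.02988290e+01])}
{'time_s': 0.1, 'qpos': array([-7.53996084e+01,  1.83484738e+01,  8.96981487e+01, -1.21847061e-03,
        7.20442675e+01, -1.14707790e+00]), 'qvel': array([ 0.02717957, -0.02153371, -0.09670296,  0.03752261, -0.01501897,
        0.03683451]), 'effort': array([ 1.63781657e-03, -4.13332129e+01, -2.32508218e+01,  7.27778021e-02,
        4.21504292e-02, -7.93637241e-05]), 'ee_pos': array([ 155.92519321, -552.99503538,  213.2079738 ]), 'ee_rot': array([-1.79909105e+02, -6.61225695e-04,  1.57478455e+01]), 'force': array([-1.16035303, -0.31995214,  0.25556357]), 'torque': array([-0.03552694,  0.04289417, -0.00539367]), 'gripper_force': 0.0, 'gripper_width': 91.04703173981721}
```

View pics/top0.png

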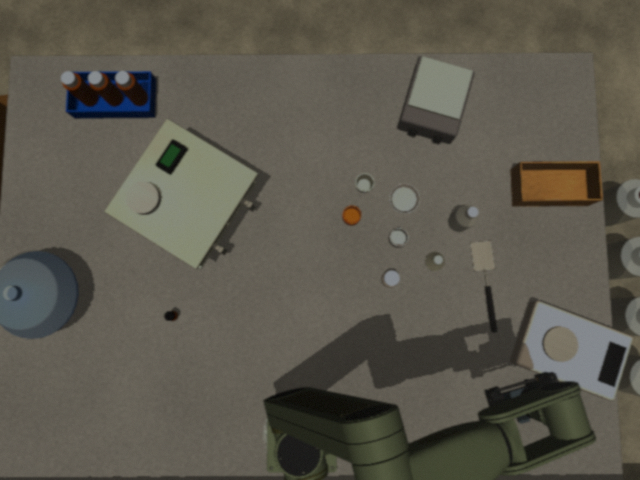

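View pics/side0.png

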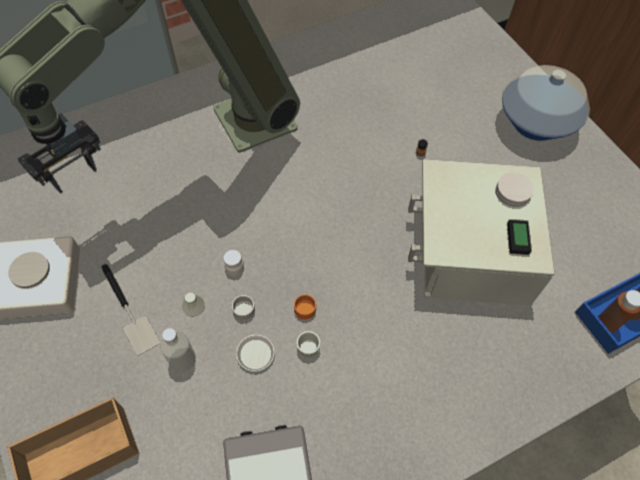

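The top view shows the cabinet with corners at about (168,120), (257,172), (196,268) and (106,211). Its handles are at (223,249), which is left, and (252,205), which is right.

Things that could be taken for the dish (top / side pixels):
- **(398,238) / (243,307):** round, open and small.
- **(364,184) / (308,343):** round and open, probably the crucible.
- **(352,215) / (305,307):** orange, so excluded.
- **(404,199) / (255,353):** shallow and wide.
- **(391,278) / (233,261):** the closed jar.

I choose (398,238) and will check it in a close crop.

```bash
cat > h.py <<'E'
import numpy as np, cv2
from scipy.spatial.transform import Rotation as R
from workcell import state, grab_frame, camera_model
def rot(a): return R.from_euler('xyz',a,degrees=True).as_matrix()
def ray(n,uv):
    c=camera_model(n); d=np.array([(uv[0]-c['cx'])/c['fx'],-(uv[1]-c['cy'])/c['fy'],-1.])
    return c['origin'],rot(c['rotation'])@d
def onz(n,uv,z):
    o,d=ray(n,uv); return o+d*(z-o[2])/d[2]
def proj(n,p):
    c=camera_model(n); q=rot(c['rotation']).T@(np.asarray(p,float)-c['origin'])
    return np.array([c['cx']+c['fx']*q[0]/-q[2], c['cy']-c['fy']*q[1]/-q[2]])
E
python3 - <<'E'
from h import *
t=cv2.imread('pics/top0.png'); s=cv2.imread('pics/side0.png')
a=cv2.resize(s[235:365,205:335],(400,400),interpolation=cv2.INTER_CUBIC)
b=cv2.resize(t[165:295,335:465],(400,400),interpolation=cv2.INTER_CUBIC)
cv2.imwrite('pics/c1.png',np.hstack([a,b]))
a=cv2.resize(s[150:310,400:560],(400,400),interpolation=cv2.INTER_CUBIC)
b=cv2.resize(t[110:280,100:270],(400,400),interpolation=cv2.INTER_CUBIC)
b=cv2.convertScaleAbs(b,alpha=1.3)
cv2.imwrite('pics/c2.png',np.hstack([a,b]))
for k,p in dict(c1=(168,120),c2=(257,172),c3=(196,268),c4=(106,211)).items(): print(k,onz('top',p,180).round(1))
for k,p in dict(c1=(550,271),c2=(426,263),c3=(424,162),c4=(541,168)).items(): print(k,onz('side',p,180).round(1))
for k,p,q in (('dish',(398,238),(243,307)),('cruc',(364,184),(308,343))): print(k,onz('top',p,30).round(1),onz('side',q,30).round(1))
E
```

```text
c1 [911.1 375.  180. ]
c2 [757.1 118.5 180. ]
c3 [485.8 284.7 180. ]
c4 [647.4 541.  180. ]
c1 [908.9 374.6 180. ]
c2 [757.  123.2 180. ]
c3 [497.2 282.4 180. ]
c4 [653.5 546.7 180. ]
dish [ 586.6 -296.9   30. ] [ 595.9 -299.6   30. ]
cruc [ 756.1 -195.3   30. ] [ 758.5 -194.8   30. ]
```

View pics/c1.png

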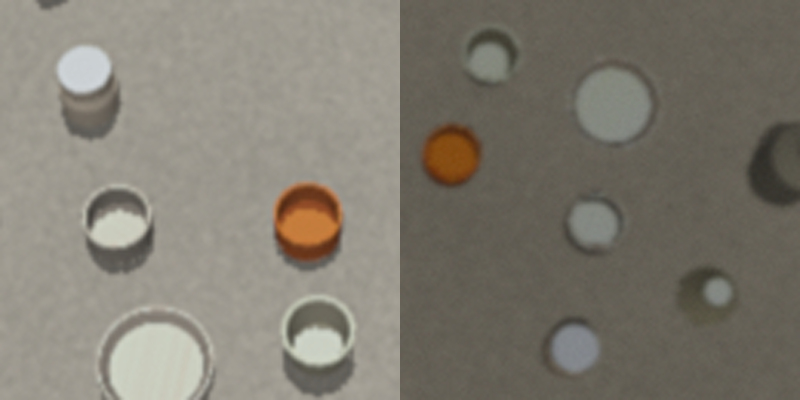

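View pics/c2.png

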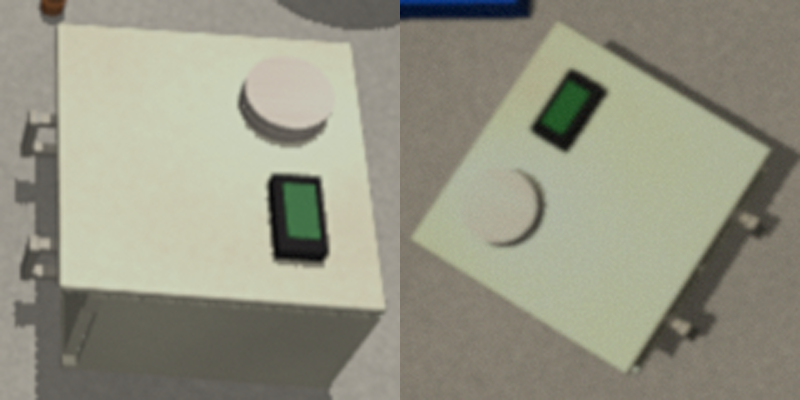

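The crop confirms the choice. The dish at top (398,237) / side (243,306) is grey and shallow-deep with the same metal tone as the wide shallow dish. The other open one at (364,184) is whiter and taller, so it is the crucible. Next I fit the cabinet pose and work out the tilted pre-grasp pose.

```bash
cat > fit.py <<'E'
from h import *
from scipy.optimize import least_squares
T=[(167.1,119.3),(257.7,173.7),(197.7,268.5),(105.1,211.1)]; S=[(553.6,273.6),(424.8,265.2),(423.2,159.6),(540,166.8)]
L=[(280,-160),(0,-160),(0,160),(280,160)]
H=[('top',78,(221.1,249)),('top',-78,(249.6,203.9)),('side',78,(414.8,197)),('side',-78,(414.8,247))]
def cab(p,x,y,z):
    c,s=np.cos(p[2]),np.sin(p[2]); return np.array([p[0]+c*x-s*y,p[1]+s*x+c*y,z])
def res(p):
    r=[]
    for l,t,s in zip(L,T,S):
        q=cab(p,*l,180); r+=[proj('top',q)-t,proj('side',q)-s]
    return np.concatenate(r)
f=least_squares(res,[621,201,1.02]); p=f.x
np.save('cab.npy',p)
def rel(pos,Rm,st=None):
    """turn (rotvec deg) and shift in current tool axes to reach pos, Rm"""
    st=st or state(); R0=rot(st['ee_rot'])
    return (R.from_matrix(R0.T@Rm).as_rotvec()*180/np.pi).round(1),(R0.T@(np.asarray(pos)-st['ee_pos'])).round(1)
def tool(tilt):
    c,s=np.cos(p[2]),np.sin(p[2]); u=np.array([c,s,0]);v=np.array([-s,c,0]);Z=np.array([0,0,1.])
    return np.column_stack([u,-v,-Z])@R.from_euler('y',tilt,degrees=True).as_matrix()
def tcab(x,y,z,tilt,ahead=19):
    """TCP pose with the grasp point at cabinet coords (x,y,z)"""
    M=tool(tilt); return cab(p,x,y,z)+M[:,2]*ahead, M
def tocab(w):
    d=np.asarray(w)[:2]-p[:2]; c,s=np.cos(p[2]),np.sin(p[2]); return np.array([c*d[0]+s*d[1],-s*d[0]+c*d[1],w[2]])
E
python3 - <<'E'
from fit import *
print(p[:2],np.degrees(p[2]),f.fun.round(1))
for c,y,px in H: print(c,y,(proj(c,cab(p,-15,y,120))-px).round(1))
t=onz('top',(398.05,237.15),36);s=onz('side',(243.35,305.5),36);print('dish',t,s)
print('vial cab',tocab(onz('top',(171,315),25)))
for y in(-78,78):
  for back in (100,0):
    pos,M=tcab(-15,y,85,40,19-back); print(y,back,pos.round(),*rel(pos,M))
E
```

```text
[628.66975245 211.60089012] 58.228967600649 [ 4.3  0.4 -5.8  0.1 -3.8 -4.3  4.4 -0.4 -5.7 -2.9  4.2 -0.6  3.3  2.5
 -6.1 -0.7]
top 78 [-4.3 -3.1]
top -78 [-3.8 -3.2]
side 78 [ 3.5 -0.2]
side -78 [3.9 0.2]
dish [ 588.44609058 -296.28127245   36.        ] [ 595.15259118 -297.67668135   36.        ]
vial cab [ 10.7610435  326.80439171  25.        ]
-78 100 [660. 114. 147.] [ 14.7  38.1 -40.7] [ 665.7 -504.7   67. ]
-78 0 [694. 168.  70.] [ 14.7  38.1 -40.7] [ 713.1 -548.   143.6]
78 100 [527. 196. 147.] [ 14.7  38.1 -40.7] [ 560.4 -619.7   67.1]
78 0 [561. 250.  70.] [ 14.7  38.1 -40.7] [ 607.8 -663.   143.8]
```

```bash
sed -i 's/^L=.*/L=[(310,-160),(0,-160),(0,160),(310,160)]/' fit.py
python3 - <<'E'
from fit import *
print(p[:2],np.degrees(p[2]),f.fun.round(1))
for c,y,px in H: print(c,y,(proj(c,cab(p,-15,y,120))-px).round(1))
for y in(-78,78):
  for back in (100,0):
    pos,M=tcab(-15,y,85,40,19-back); print(y,back,pos.round(),*rel(pos,M))
# dish rim overlay
ims=[]
for n,x0,y0 in(('top',335,165),('side',205,235)):
    im=cv2.imread(f'pics/{n}0.png')[y0:y0+130,x0:x0+130]; k=400/130
    im=cv2.resize(im,(400,400),interpolation=cv2.INTER_CUBIC)
    for c,col in(((588.4,-296.3),(0,0,255)),((595.2,-297.7),(0,255,0))):
      for z in(0,36):
        q=[((proj(n,(c[0]+29*np.cos(a),c[1]+29*np.sin(a),z))-(x0,y0)+.5)*k) for a in np.linspace(0,6.3,60)]
        cv2.polylines(im,[np.int32(q)],True,col,1)
    ims.append(im)
cv2.imwrite('pics/c3.png',np.hstack(ims))
E
```

```text
[620.78198928 198.88452549] 58.3850070144181 [-0.4 -2.1  0.7  0.2  0.5 -1.7 -1.7 -0.8 -1.  -0.  -1.7 -1.  -1.2  0.
 -0.5 -0.5]
top 78 [ 0.1 -0.4]
top -78 [ 0.5 -0.7]
side 78 [-2.1 -0.6]
side -78 [-1.9 -0.2]
-78 100 [652. 101. 147.] [ 14.8  38.1 -40.9] [ 655.  -494.6   67. ]
-78 0 [686. 156.  70.] [ 14.8  38.1 -40.9] [ 702.3 -538.   143.6]
78 100 [519. 183. 147.] [ 14.8  38.1 -40.9] [ 549.3 -609.3   67.1]
78 0 [553. 237.  70.] [ 14.8  38.1 -40.9] [ 596.6 -652.8  143.8]
```

View pics/c3.png

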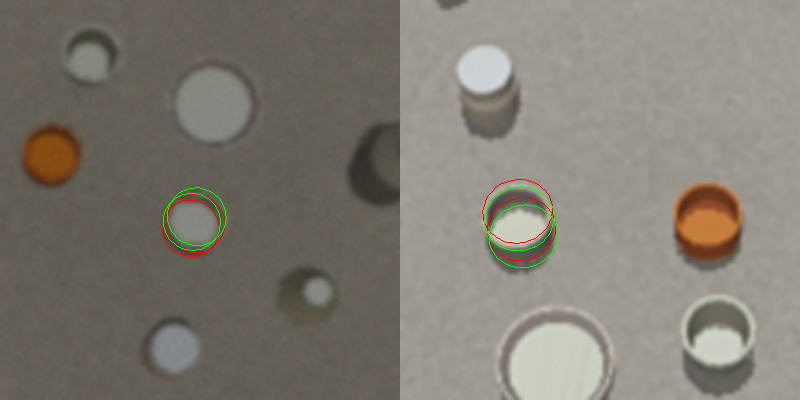

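The fits agree to a few mm: the rim is at about (621,199), yaw 58.4°, and the dish is near (592,-297). The overlay in both views sits on the dish, so I move to the pre-grasp of the right handle.

Emit:
carry_out(commands=[[14.8, 38.1, -40.9, 655, -495, 67, 1], [14.8, 38.1, -40.9, 655, -495, 67, 1], [14.8, 38.1, -40.9, 655, -495, 67, 1], [14.8, 38.1, -40.9, 655, -495, 67, 1], [14.8, 38.1, -40.9, 655, -495, 67, 1], [14.8, 38.1, -40.9, 655, -495, 67, 1], [14.8, 38.1, -40.9, 655, -495, 67, 1], [14.8, 38.1, -40.9, 655, -495, 67, 1], [14.8, 38.1, -40.9, 655, -495, 67, 1], [14.8, 38.1, -40.9, 655, -495, 67, 1], [14.8, 38.1, -40.9, 655, -495, 67, 1], [14.8, 38.1, -40.9, 655, -495, 67, 1], [14.8, 38.1, -40.9, 655, -495, 67, 1], [14.8, 38.1, -40.9, 655, -495, 67, 1], [14.8, 38.1, -40.9, 655, -495, 67, 1], [14.8, 38.1, -40.9, 655, -495, 67, 1], [14.8, 38.1, -40.9, 655, -495, 67, 1], [14.8, 38.1, -40.9, 655, -495, 67, 1], [14.8, 38.1, -40.9, 655, -495, 67, 1], [14.8, 38.1, -40.9, 655, -495, 67, 1]])

```text
time_s: 2.1
ee_pos: [651.5, 99.8, 146.7]
ee_rot: [179.9, -39.9, 58.4]
force: [-0.5, -0.2, -0.3]
gripper_width: 91.3
gripper_force: 0.0
```

```bash
python3 - <<'E'
from fit import *
s=state();print(s['time_s'],s['ee_pos'],s['ee_rot'],s['force'],s['qpos'].round(),tocab(s['ee_pos']))
pos,M=tcab(-15,-78,85,40);print(rel(pos,M))
n='side';cv2.imwrite('pics/p1.png',cv2.resize(grab_frame(n)[110:310,340:600,::-1],(780,600),interpolation=cv2.INTER_CUBIC))
E
```

```text
2.1 [651.53740065  99.7554586  146.66166494] [179.94008827 -39.92825554  58.37848144] [-0.48675045 -0.17182961 -0.26904235] [-10.  23. 105.  53.  48. -14.] [-68.29504503 -78.15532007 146.66166494]
(array([ 0.1,  0.1, -0. ]), array([  1.3,  -0.3, 100.5]))
```

View pics/p1.png

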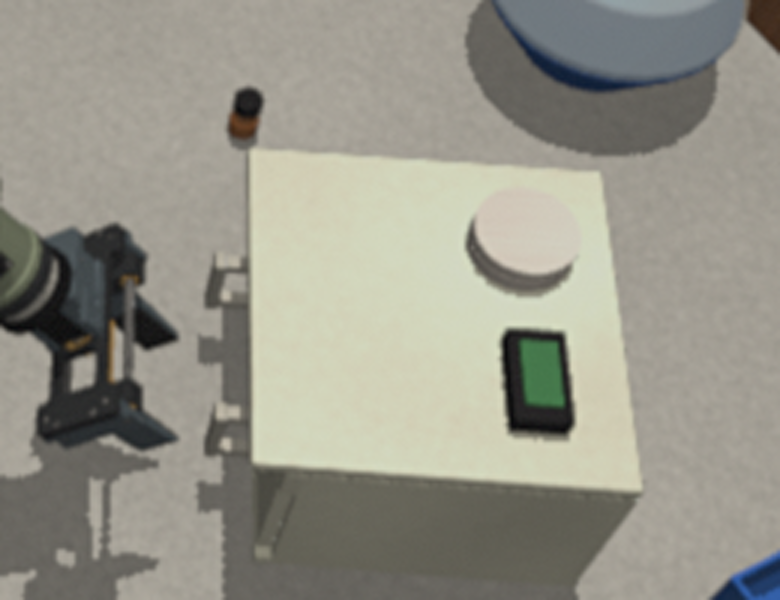

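The picture shows the open fingers at (175,335) and (175,437), with the right handle at (225,425), so the fingers will straddle the bar as they go lower. I go in and close gently.

Emit:
carry_out(commands=[[0, 0, 0, 1, 0, 20, 1], [0, 0, 0, 1, 0, 40, 1], [0, 0, 0, 1, 0, 60, 1], [0, 0, 0, 1, 0, 80, 1], [0, 0, 0, 1, 0, 92, 1], [0, 0, 0, 1, 0, 100, 1], [0, 0, 0, 1, 0, 100, 1], [0, 0, 0, 1, 0, 100, -1], [0, 0, 0, 1, 0, 100, -1], [0, 0, 0, 1, 0, 100, -1], [0, 0, 0, 1, 0, 100, -1], [0, 0, 0, 1, 0, 100, -1], [0, 0, 0, 1, 0, 100, -1], [0, 0, 0, 1, 0, 100, -1], [0, 0, 0, 1, 0, 100, -1], [0, 0, 0, 1, 0, 100, -1]], force=20)

```text
time_s: 3.75
ee_pos: [685.7, 156.4, 70.8]
ee_rot: [180.0, -40.0, 58.5]
force: [-8.6, 3.5, 3.2]
gripper_width: 22.2
gripper_force: 3.2
```

Emit:
carry_out(commands=[[0, 0, 0, 0, 0, 0, -1], [0, 0, 0, 0, 0, 0, -1], [0, 0, 0, 0, 0, 0, -1], [0, 0, 0, -1.5, 0, -1.3, -1], [0, 0, 0, -3, 0, -2.6, -1], [0, 0, 0, -4.6, 0, -3.9, -1], [0, 0, 0, -6.1, 0, -5.1, -1], [0, 0, 0, -7.7, 0, -6.4, -1], [0, 0, 0, -7.7, 0, -6.4, -1]])

```text
time_s: 4.65
ee_pos: [680.2, 151.6, 71.0]
ee_rot: [-179.7, -40.2, 58.5]
force: [5.5, 16.3, -5.9]
gripper_width: 17.7
gripper_force: 20.0
```

```bash
python3 - <<'E'
from fit import *
s=state();u=tool(0)[:,0];v=-tool(0)[:,1]
print(tocab(s['ee_pos']),s['force']@u,s['force']@v,s['force'],s['gripper_width'],s['gripper_force'])
E
```

```text
[ -9.13036249 -75.40240978  70.96935552] 16.78809987694459 3.821278341897064 [ 5.54630749 16.29972205 -5.8577254 ] 17.73604506280405 19.966995120048523
```

Emit:
carry_out(commands=[[0, 0, 0, -1.5, 0, -1.3, -1], [0, 0, 0, -3, 0, -2.6, -1], [0, 0, 0, -3, 0, -2.6, -1], [0, 0, 0, -3, 0, -2.6, -1]])

```text
time_s: 5.05
ee_pos: [678.5, 148.7, 71.2]
ee_rot: [-179.7, -40.2, 58.5]
force: [8.7, 18.9, -7.8]
gripper_width: 18.0
gripper_force: 20.0
```

```bash
python3 - <<'E'
from fit import *
s=state();u=tool(0)[:,0];v=-tool(0)[:,1]
print(tocab(s['ee_pos']),s['force']@u,s['force']@v,s['force'],s['gripper_width'],s['gripper_force'])
E
```

```text
[-12.46840088 -75.41718604  71.18199029] 20.661793590105574 2.546474210906603 [ 8.66254187 18.93025657 -7.80688551] 17.9904956205822 19.95958149433136
```

The pull force climbed to over 20 N after a few mm, so the right drawer is locked. I release it and shift to the left handle.

Emit:
carry_out(commands=[[0, 0, 0, 4, 0, 3, 1], [0, 0, 0, 4, 0, 3, 1], [0, 0, 0, 4, 0, 3, 1], [0, 0, 0, 4, 0, 3, 1], [0, 0, 0, 0, 0, -30, 1], [0, 0, 0, 0, 0, -80, 1], [0, 0, 0, 4, -40, -80, 1], [0, 0, 0, 7, -80, -80, 1], [0, 0, 0, 7, -120, -80, 1], [0, 0, 0, 7, -156, -80, 1], [0, 0, 0, 7, -156, -80, 1], [0, 0, 0, 7, -156, -50, 1], [0, 0, 0, 7, -156, -25, 1], [0, 0, 0, 7, -156, -5, 1], [0, 0, 0, 7, -156, 6, 1], [0, 0, 0, 7, -156, 6, 1]], force=30)

```text
time_s: 6.65
ee_pos: [551.6, 233.6, 69.5]
ee_rot: [180.0, -39.9, 58.4]
force: [-0.0, -0.3, 0.3]
gripper_width: 90.9
gripper_force: 0.0
```

Emit:
carry_out(commands=[[0, 0, 0, 0, 0, 0, -1], [0, 0, 0, 0, 0, 0, -1], [0, 0, 0, 0, 0, 0, -1], [0, 0, 0, 0, 0, 0, -1], [0, 0, 0, 0, 0, 0, -1], [0, 0, 0, 0, 0, 0, -1], [0, 0, 0, 0, 0, 0, -1], [0, 0, 0, 0, 0, 0, -1], [0, 0, 0, 0, 0, 0, -1], [0, 0, 0, 0, 0, 0, -1], [0, 0, 0, 0, 0, 0, -1], [0, 0, 0, 0, 0, 0, -1]])

```text
time_s: 7.85
ee_pos: [548.6, 235.2, 70.5]
ee_rot: [-179.8, -40.0, 58.5]
force: [-5.5, 3.4, 3.3]
gripper_width: 18.0
gripper_force: 30.0
```

```bash
python3 - <<'E'
from fit import *
s=state();u=tool(0)[:,0];v=-tool(0)[:,1]
print(tocab(s['ee_pos']),s['force']@u,s['force']@v,s['force'],s['gripper_width'],s['gripper_force'])
E
```

```text
[-6.90177947 80.53207344 70.54784601] 0.028929908271543514 6.462604855251543 [-5.488323    3.41239053  3.28638118] 18.049782310960715 29.991284608840942
```

Emit:
carry_out(commands=[[0, 0, 0, -6, 0, -5, -1], [0, 0, 0, -12, 0, -10, -1], [0, 0, 0, -18, 0, -15, -1], [0, 0, 0, -25, 0, -21, -1], [0, 0, 0, -32, 0, -27, -1], [0, 0, 0, -39, 0, -32.7, -1], [0, 0, 0, -46, 0, -38.6, -1], [0, 0, 0, -53, 0, -44.5, -1], [0, 0, 0, -60, 0, -50.4, -1], [0, 0, 0, -67, 0, -56.2, -1], [0, 0, 0, -74, 0, -62.1, -1], [0, 0, 0, -81, 0, -68, -1], [0, 0, 0, -88, 0, -73.9, -1], [0, 0, 0, -95, 0, -79.7, -1], [0, 0, 0, -102, 0, -85.6, -1], [0, 0, 0, -109, 0, -91.5, -1], [0, 0, 0, -116, 0, -97.4, -1], [0, 0, 0, -122, 0, -102.4, -1], [0, 0, 0, -127, 0, -106.6, -1], [0, 0, 0, -130, 0, -109, -1]])

```text
time_s: 9.85
ee_pos: [460.0, 93.1, 71.1]
ee_rot: [-179.5, -40.3, 58.4]
force: [13.3, 28.0, -16.6]
gripper_width: 18.0
gripper_force: 29.9
```

```bash
python3 - <<'E'
from fit import *
s=state();u=tool(0)[:,0];v=-tool(0)[:,1]
print(tocab(s['ee_pos']),s['force']@u,s['force']@v,s['force'],s['gripper_width'],s['gripper_force'])
E
```

```text
[-174.38237408   81.4567132    71.12873272] 30.793085732452727 3.3591045972249542 [ 13.28142627  27.98394948 -16.58967829] 18.000911352772274 29.8927241563797
```

The left drawer opened about 167 mm and is now resisting at 30 N, so it is at its stop. I hold briefly, release and back off.

Emit:
carry_out(commands=[[0, 0, 0, 0, 0, 0, -1], [0, 0, 0, 0, 0, 0, -1], [0, 0, 0, 0, 0, 0, -1], [0, 0, 0, 0, 0, 0, 1], [0, 0, 0, 0, 0, 0, 1], [0, 0, 0, 0, 0, 0, 1], [0, 0, 0, 0, 0, 0, 1], [0, 0, 0, 0, 0, -20, 1], [0, 0, 0, 0, 0, -60, 1], [0, 0, 0, 0, 0, -110, 1], [0, 0, 0, 0, 0, -140, 1], [0, 0, 0, 0, 0, -140, 1]])

```text
time_s: 11.05
ee_pos: [416.2, 10.0, 180.8]
ee_rot: [179.3, -40.0, 58.6]
force: [0.8, -0.1, -0.2]
gripper_width: 87.0
gripper_force: 0.0
```

```bash
python3 - <<'E'
from fit import *
s=state();print(s['time_s'],s['ee_pos'],s['qpos'].round(),s['force'])
print(rel((592,-297,160),tool(0)))
for n in('top','side'): cv2.imwrite(f'pics/{n}1.png',grab_frame(n)[:,:,::-1])
E
```

```text
11.05 [416.16432778  10.03529384 180.79705107] [-32.   5. 126.  48.  59. -29.] [ 0.78219941 -0.09878969 -0.20239216]
(array([  0.6, -40. ,  -0. ]), array([-144.1,  311.1,  -89.9]))
```

Emit:
carry_out(commands=[[0.6, -40, 0, -144, 311, -90, 0.7], [0.6, -40, 0, -144, 311, -90, 0.7], [0.6, -40, 0, -144, 311, -90, 0.7], [0.6, -40, 0, -144, 311, -90, 0.7], [0.6, -40, 0, -144, 311, -90, 0.7], [0.6, -40, 0, -144, 311, -90, 0.7], [0.6, -40, 0, -144, 311, -90, 0.7], [0.6, -40, 0, -144, 311, -90, 0.7], [0.6, -40, 0, -144, 311, -90, 0.7], [0.6, -40, 0, -144, 311, -90, 0.7], [0.6, -40, 0, -144, 311, -90, 0.7]])

```text
time_s: 12.25
ee_pos: [590.9, -291.8, 154.7]
ee_rot: [-179.4, 0.0, 58.7]
force: [0.6, -0.1, 0.3]
gripper_width: 77.6
gripper_force: 0.0
```

```bash
python3 - <<'E'
from fit import *
s=state();print(s['time_s'],s['ee_pos'],s['qpos'].round(),s['force'],s['gripper_width'])
print(rel((592,-297,5),tool(0)))
a=grab_frame('side')
cv2.imwrite('pics/p2.png',np.hstack([cv2.resize(a[235:365,160:290,::-1],(400,400),interpolation=cv2.INTER_CUBIC),cv2.resize(cv2.imread('pics/side1.png')[120:300,330:510],(400,400),interpolation=cv2.INTER_CUBIC)]))
E
```

```text
12.25 [ 590.94694536 -291.75287129  154.73039776] [-27.  28.  82.   0.  70.   4.] [ 0.59661479 -0.12440157  0.33209949] 77.62221166375649
(array([-0.6,  0. ,  0.3]), array([ -3.9,   5.1, 149.7]))
```

View pics/p2.png

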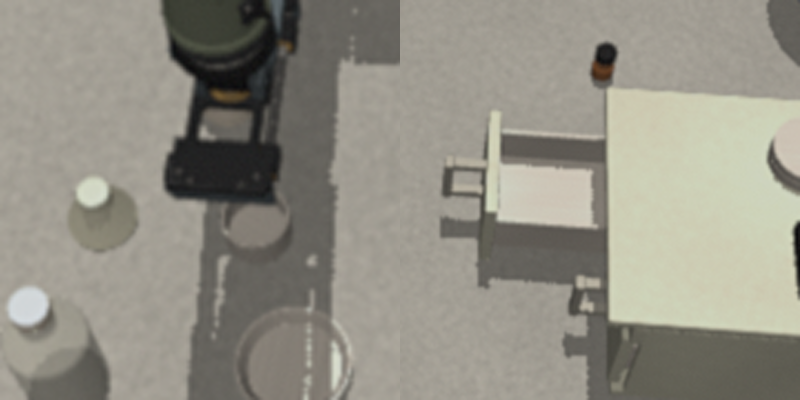

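The left half shows the gripper over the dish, with the cone, bottle and shallow dish clear of it. The right half shows the left drawer fully open, with its bar at about (450,178). I descend and grip.

Emit:
carry_out(commands=[[-0.6, 0, 0, -4, 5, 30, 0.7], [-0.6, 0, 0, -4, 5, 60, 0.7], [-0.6, 0, 0, -4, 5, 90, 0.7], [-0.6, 0, 0, -4, 5, 120, 0.7], [-0.6, 0, 0, -4, 5, 138, 0.7], [-0.6, 0, 0, -4, 5, 149, 0.7], [-0.6, 0, 0, -4, 5, 149, 0.7], [-0.6, 0, 0, -4, 5, 149, -1], [-0.6, 0, 0, -4, 5, 149, -1], [-0.6, 0, 0, -4, 5, 149, -1], [-0.6, 0, 0, -4, 5, 149, -1], [-0.6, 0, 0, -4, 5, 149, -1], [-0.6, 0, 0, -4, 5, 149, -1], [-0.6, 0, 0, -4, 5, 149, -1], [-0.6, 0, 0, -4, 5, 149, -1], [-0.6, 0, 0, -4, 5, 149, -1]], force=10)

```text
time_s: 13.9
ee_pos: [593.2, -299.2, 7.2]
ee_rot: [179.8, 0.0, 58.6]
force: [-1.0, 0.4, 5.5]
gripper_width: 57.8
gripper_force: 10.0
```

Grip confirmed at 57.8 mm. Next I work out the place pose and check the open handle's position against the pictures.

```bash
python3 - <<'E'
from fit import *
print('bar top side seen ~(351.6,192.5)',proj('side',cab(p,-180,78,120)),proj('side',cab(p,-180,81,120)))
ims=[]
for n,x0,y0 in(('side',335,150),('top',160,200)):
    im=cv2.imread(f'pics/{n}1.png')[y0:y0+100,x0:x0+100]; k=4
    im=cv2.convertScaleAbs(cv2.resize(im,(400,400),interpolation=cv2.INTER_CUBIC),alpha=1.4)
    for dy,col in((0,(0,0,255)),(2.5,(0,255,0))):
      def pl(pts,z): cv2.polylines(im,[np.int32([(proj(n,cab(p,x,y+dy,z))-(x0,y0)+.5)*k for x,y in pts])],True,col,1)
      pl([(-186,69),(-174,69),(-174,87),(-186,87)],120)
      pl([(-120,15),(0,15),(0,141),(-120,141)],48)
    ims.append(im)
cv2.imwrite('pics/p3.png',np.hstack(ims))
b=cab(p,-62,80.5,55);print('bed',b)
print('above',rel((b[0],b[1],200),tool(0)))
E
```

```text
bar top side seen ~(351.6,192.5) [351.08030954 192.22997502] [351.13244317 191.31679436]
bed [519.72806774 188.28476413  55.        ]
above (array([0.2, 0. , 0.2]), array([ 377.7, -316. , -194.2]))
```

View pics/p3.png

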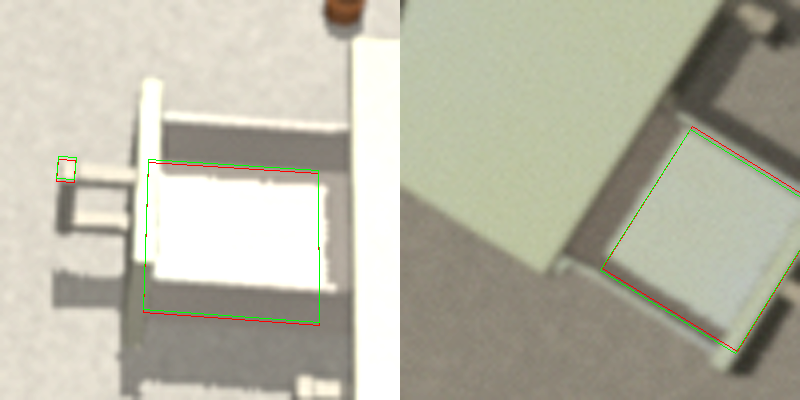

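The overlays match the open drawer well: the bar outline is at (66,169) and the floor outline lines up in both views. I lift and carry the dish across.

Emit:
carry_out(commands=[[0, 0, 0, 0, 0, -15, -1], [0, 0, 0, 0, 0, -45, -1], [0, 0, 0, 0, 0, -85, -1], [0, 0, 0, 0, 0, -125, -1], [0, 0, 0, 0, 0, -165, -1], [0, 0, 0, 20, -17, -194, -1], [0, 0, 0, 50, -42, -194, -1], [0, 0, 0, 80, -67, -194, -1], [0, 0, 0, 110, -92, -194, -1], [0, 0, 0, 140, -117, -194, -1], [0, 0, 0, 170, -142, -194, -1], [0, 0, 0, 200, -167, -194, -1], [0, 0, 0, 230, -192, -194, -1], [0, 0, 0, 260, -217, -194, -1], [0, 0, 0, 290, -242, -194, -1], [0, 0, 0, 320, -267, -194, -1], [0, 0, 0, 350, -292, -194, -1], [0, 0, 0, 370, -308, -194, -1], [0, 0, 0, 378, -315, -194, -1], [0, 0, 0, 378, -315, -194, -1]], force=15)

```text
time_s: 15.9
ee_pos: [520.2, 188.8, 199.3]
ee_rot: [179.9, 0.0, 58.7]
force: [0.3, -0.1, -0.8]
gripper_width: 57.9
gripper_force: 15.0
```

```bash
python3 - <<'E'
from fit import *
s=state();print(s['time_s'],tocab(s['ee_pos']),s['ee_rot'],s['force'],s['gripper_width'],s['gripper_force'])
b=cab(p,-62,79.5,56);print(rel(b,tool(0)))
E
```

```text
15.9 [-61.30168043  80.35380832 199.26349291] [1.79853338e+02 3.85228679e-02 5.87100168e+01] [ 0.2515456  -0.08630087 -0.77085021] 57.85157994513175 14.998250948265195
(array([0.1, 0. , 0.3]), array([ -0.6,   0.5, 143.3]))
```

Emit:
carry_out(commands=[[0, 0, 0.3, 0, 0.5, 25, -1], [0, 0, 0.3, 0, 0.5, 55, -1], [0, 0, 0.3, 0, 0.5, 85, -1], [0, 0, 0.3, 0, 0.5, 110, -1], [0, 0, 0.3, 0, 0.5, 128, -1], [0, 0, 0.3, 0, 0.5, 137, -1], [0, 0, 0.3, 0, 0.5, 140, -1], [0, 0, 0.3, 0, 0.5, 142, -1], [0, 0, 0.3, 0, 0.5, 142, -1]])

```text
time_s: 16.8
ee_pos: [521.7, 187.5, 57.7]
ee_rot: [179.8, -0.0, 58.3]
force: [-0.0, 0.2, -1.2]
gripper_width: 57.5
gripper_force: 15.0
```

Emit:
carry_out(commands=[[0, 0, 0, 0, 0, 0.7, -1], [0, 0, 0, 0, 0, 1.4, -1], [0, 0, 0, 0, 0, 2.0, -1], [0, 0, 0, 0, 0, 2.0, -1], [0, 0, 0, 0, 0, 2.0, -1]])

```text
time_s: 17.3
ee_pos: [521.3, 187.8, 55.3]
ee_rot: [179.9, 0.0, 58.3]
force: [-0.8, 0.6, 1.5]
gripper_width: 57.8
gripper_force: 15.0
```

Contact with the floor shows in the force, so I release to a partial opening and rise.

Emit:
carry_out(commands=[[0, 0, 0, 0, 0, 0, 0.6], [0, 0, 0, 0, 0, 0, 0.6], [0, 0, 0, 0, 0, 0, 0.6], [0, 0, 0, 0, 0, 0, 0.6], [0, 0, 0, 0, 0, 0, 0.6], [0, 0, 0, 0, 0, 0, 0.6], [0, 0, 0, 0, 0, -10, 0.6], [0, 0, 0, 0, 0, -40, 0.6], [0, 0, 0, 0, 0, -85, 0.6], [0, 0, 0, 0, 0, -135, 0.6], [0, 0, 0, 0, 0, -160, 0.6], [0, 0, 0, 0, 0, -160, 0.6]])

```text
time_s: 18.5
ee_pos: [523.2, 188.7, 220.5]
ee_rot: [179.5, -0.4, 58.3]
force: [0.1, 0.2, 0.2]
gripper_width: 72.8
gripper_force: 0.0
```

```bash
python3 - <<'E'
from fit import *
s=state();print(s['time_s'],tocab(s['ee_pos']),s['force'],s['gripper_width'])
pos,M=tcab(-190,80.5,85,40,-101);print('pre',pos,*rel(pos,M))
E
```

```text
18.5 [-59.78086203  77.74402355 220.45656468] [0.10398733 0.18745829 0.24464016] 72.8448370236088
pre [418.59690095  23.9947431  162.37048876] [ 0.5 39.6  0.1] [-195.6   -3.    56.6]
```

Emit:
carry_out(commands=[[0.5, 39.6, 0.1, -40, 0, 0, 1], [0.5, 39.6, 0.1, -80, -1, 10, 1], [0.5, 39.6, 0.1, -120, -2, 20, 1], [0.5, 39.6, 0.1, -160, -3, 35, 1], [0.5, 39.6, 0.1, -195, -3, 57, 1], [0.5, 39.6, 0.1, -195, -3, 57, 1], [0.5, 39.6, 0.1, -195, -3, 57, 1], [0.5, 39.6, 0.1, -195, -3, 57, 1]])

```text
time_s: 19.3
ee_pos: [413.4, 22.2, 155.9]
ee_rot: [-179.0, -39.5, 57.4]
force: [-0.0, 0.1, 0.1]
gripper_width: 91.3
gripper_force: 0.0
```

```bash
python3 - <<'E'
from fit import *
s=state();print(s['time_s'],tocab(s['ee_pos']),s['force'],s['gripper_width'])
M=tool(40);pos=cab(p,-174,81,70.5);print(*rel(pos,M))
a=grab_frame('side')[120:300,330:510,::-1];b=grab_frame('top')[190:310,140:260,::-1]
cv2.imwrite('pics/p4.png',np.hstack([cv2.resize(x,(400,400),interpolation=cv2.INTER_CUBIC) for x in(a,b)]))
E
```

```text
19.3 [-259.16734772   83.97005896  155.86843679] [-0.00155675  0.11136154  0.11481129] 91.31082915207718
[-0.3  0.5 -0.8] [ 11.4   3.5 120. ]
```

View pics/p4.png

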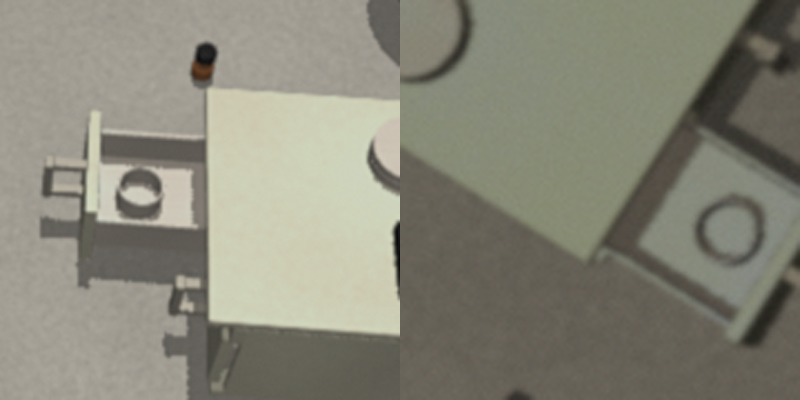

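The dish stands upright in the middle of the open drawer at (140,192) left and (730,230) right. I regrasp the bar.

Emit:
carry_out(commands=[[-0.3, 0.5, -0.8, 11, 3.5, 0, 1], [-0.3, 0.5, -0.8, 11, 3.5, 30, 1], [-0.3, 0.5, -0.8, 11, 3.5, 60, 1], [-0.3, 0.5, -0.8, 11, 3.5, 90, 1], [-0.3, 0.5, -0.8, 11, 3.5, 110, 1], [-0.3, 0.5, -0.8, 11, 3.5, 120, 1], [-0.3, 0.5, -0.8, 11, 3.5, 120, 1], [-0.3, 0.5, -0.8, 11, 3.5, 120, -1], [-0.3, 0.5, -0.8, 11, 3.5, 120, -1], [-0.3, 0.5, -0.8, 11, 3.5, 120, -1], [-0.3, 0.5, -0.8, 11, 3.5, 120, -1], [-0.3, 0.5, -0.8, 11, 3.5, 120, -1], [-0.3, 0.5, -0.8, 11, 3.5, 120, -1], [-0.3, 0.5, -0.8, 11, 3.5, 120, -1], [-0.3, 0.5, -0.8, 11, 3.5, 120, -1], [-0.3, 0.5, -0.8, 11, 3.5, 120, -1], [-0.3, 0.5, -0.8, 11, 3.5, 120, -1], [-0.3, 0.5, -0.8, 11, 3.5, 120, -1], [-0.3, 0.5, -0.8, 11, 3.5, 120, -1]], force=25)

```text
time_s: 21.3
ee_pos: [461.4, 95.2, 72.4]
ee_rot: [179.7, -40.1, 59.1]
force: [-5.3, 1.2, 3.4]
gripper_width: 17.5
gripper_force: 25.0
```

```bash
python3 - <<'E'
from fit import *
s=state();print(s['time_s'],tocab(s['ee_pos']),s['force'],s['gripper_width'],s['gripper_force'])
E
```

```text
21.3 [-171.84596586   81.40376871   72.4084455 ] [-5.27416168  1.16537334  3.38770902] 17.526399008448337 25.011975467205048
```

Emit:
carry_out(commands=[[0, 0, 0, 1.5, 0, 1.3, -1], [0, 0, 0, 4, 0, 3.4, -1], [0, 0, 0, 8, 0.1, 6.7, -1], [0, 0, 0, 13, 0.2, 10.9, -1], [0, 0, 0, 18, 0.3, 15.1, -1], [0, 0, 0, 24, 0.4, 20.1, -1], [0, 0, 0, 30, 0.5, 25.2, -1], [0, 0, 0, 36, 0.6, 30.2, -1], [0, 0, 0, 42, 0.7, 35.2, -1], [0, 0, 0, 48, 0.8, 40.3, -1], [0, 0, 0, 54, 0.9, 45.3, -1], [0, 0, 0, 60, 1, 50.3, -1], [0, 0, 0, 66, 1.1, 55.4, -1], [0, 0, 0, 72, 1.2, 60.4, -1], [0, 0, 0, 78, 1.3, 65.5, -1], [0, 0, 0, 84, 1.3, 70.5, -1], [0, 0, 0, 90, 1.4, 75.5, -1], [0, 0, 0, 95, 1.4, 79.7, -1], [0, 0, 0, 100, 1.5, 83.9, -1], [0, 0, 0, 104, 1.5, 87.3, -1]])

```text
time_s: 23.3
ee_pos: [533.2, 210.5, 72.4]
ee_rot: [179.7, -40.1, 59.1]
force: [-6.3, -0.2, 3.8]
gripper_width: 18.1
gripper_force: 25.0
```

Emit:
carry_out(commands=[[0, 0, 0, 3, 0, 2.5, -1], [0, 0, 0, 6, 0, 5, -1], [0, 0, 0, 9, 0, 7.5, -1], [0, 0, 0, 12, 0, 10, -1], [0, 0, 0, 14, 0, 11.8, -1], [0, 0, 0, 16, 0, 13.4, -1], [0, 0, 0, 18, 0, 15.1, -1], [0, 0, 0, 20, 0, 16.8, -1], [0, 0, 0, 21.5, 0, 18, -1], [0, 0, 0, 23, 0, 19.3, -1], [0, 0, 0, 24.5, 0, 20.6, -1], [0, 0, 0, 24.5, 0, 20.6, -1]])

```text
time_s: 24.5
ee_pos: [549.0, 235.8, 72.1]
ee_rot: [179.6, -39.9, 59.0]
force: [-12.5, -12.1, 11.3]
gripper_width: 17.7
gripper_force: 25.0
```

```bash
python3 - <<'E'
from fit import *
s=state();u=tool(0)[:,0];print(s['time_s'],tocab(s['ee_pos']),s['force'],s['force']@u,s['gripper_width'],s['gripper_force'])
E
```

```text
24.5 [-6.23991725 80.48130743 72.14816794] [-12.53331555 -12.11204458  11.25179394] -16.884567373704016 17.71852047542826 24.99639540910721
```

Resistance rose at 165.6 mm of travel, so the drawer is home. I give it one more small push, then release and back away.

Emit:
carry_out(commands=[[0, 0, 0, 0.8, 0, 0.6, -1], [0, 0, 0, 1.5, 0, 1.3, -1], [0, 0, 0, 1.5, 0, 1.3, -1], [0, 0, 0, 1.5, 0, 1.3, -1]])

```text
time_s: 24.9
ee_pos: [549.5, 236.6, 71.8]
ee_rot: [179.6, -39.9, 59.0]
force: [-15.7, -17.8, 14.9]
gripper_width: 18.1
gripper_force: 25.0
```

Emit:
carry_out(commands=[[0, 0, 0, 0, 0, 0, 1], [0, 0, 0, 0, 0, 0, 1], [0, 0, 0, 0, 0, 0, 1], [0, 0, 0, 0, 0, 0, 1], [0, 0, 0, 0, 0, 0, 1], [0, 0, 0, 0, 0, -20, 1], [0, 0, 0, 0, 0, -60, 1], [0, 0, 0, 0, 0, -110, 1], [0, 0, 0, 0, 0, -150, 1], [0, 0, 0, 0, 0, -150, 1], [0, 0, 0, 0, 0, -150, 1], [0, 0, 0, 0, 0, -150, 1]])

```text
time_s: 26.1
ee_pos: [501.1, 156.9, 186.4]
ee_rot: [179.6, -40.0, 59.0]
force: [-0.3, 0.2, 0.1]
gripper_width: 91.2
gripper_force: 0.0
```

```bash
python3 - <<'E'
from fit import *
s=state();print(s['time_s'],s['ee_pos'],s['force'],s['gripper_width'])
a=cv2.imread('pics/side0.png')[150:300,390:500];b=grab_frame('side')[150:300,390:500,::-1]
cv2.imwrite('pics/p5.png',np.hstack([cv2.resize(x,(396,540),interpolation=cv2.INTER_CUBIC) for x in(a,b)]))
E
```

```text
26.1 [501.10664075 156.88899436 186.40461583] [-0.33706187  0.19853158  0.05044397] 91.16691493798466
```

View pics/p5.png

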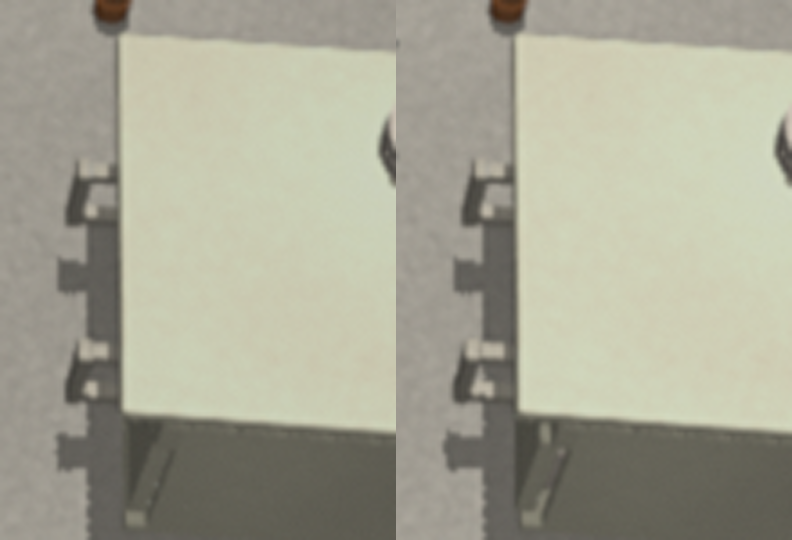

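The before and after crops show the left handle at the same place as at the start, at about (74,190) in each half. The right drawer is only the ~4 mm of bolt play out. Handing in.

```bash
python3 -c "
from workcell import workorder; print(workorder.job_done())"
```

```text
the job is handed in; nothing more can be done
None
```

The job is handed in, with no verdict shown: the dish was set down upright in the left drawer, which was then pushed home; the locked right drawer is only about 4 mm out.

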